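# Key the incubator and check its lid spring

### The arm

A 7-joint arm with a two-finger parallel gripper is mounted at the origin on the work surface. World frame = base frame: x ahead of the robot, y to its left, z up, the work surface at z = 0. Lengths are in m, angles in rad, forces in N, time in s.
With the tool pointing down it reaches from about 0.425 to 0.875 m from the base axis. Payload 4.7 kg.
Tool frame: the origin (TCP) lies at the very end of the fingers, on their centre line; the grasp point (between the pads) lies ctrl.pinch_z behind it (ctrl.pinch_z is the distance from the TCP to the grasp point, in m); x points along the fingers, y is the direction in which the jaws open and shut, and the axes are right-handed (so a half turn about x gives the same grasp; the last joint's range is limited). The gripper opens to 87 mm and grips with 3 to 60 N. Pads are 19 mm wide; open, the fingers measure 117 mm over their backs; the gripper's body (75 mm by 190 mm) begins 51 mm behind the grasp point.
Start: joints at [1.323, 0.321, -0.07, 1.45, 0.023, 1.371, -0.057], TCP at [0.168, -0.628, 0.223] pointing down, gripper open.
Joint ranges: [-2.86, 2.86], [-0.3, 2.09], [-1.38, 1.24], [0.06, 2.45], [-1.56, 4.7], [0.09, 2.05], [-2.69, 2.69]. Speed limits (rad/s): [2.57, 2.57, 3.14, 3.14, 3.14, 3.14, 3.14].

### API

Orientations are given as a rotation vector (axis times angle).
In Python, from bench import get_state, get_image, camera_info, order, ctrl gives the robot as it stands.
- The arm moves only by the tool jog_arm, never from a script. Its arguments are lists of equal length, an entry for each row: "claw": the finger opening in mm, from 0 to 87; "xyz": the shift along the tool's x, y, z in mm, a list of three; "roll": the turn about the tool's x in degrees. In form: {"claw": [claw, ...], "xyz": [[tx, ty, tz], ...], "roll": [roll, ...]}. A call has 1 to 5 rows; each row is the pose to reach, as a shift and turn from the pose measured when the call began, along the tool's axes at that moment; what a row does not reach only later rows make up. A row lasts 1/10 s, in which the tool goes at most 50 mm and 8.59 degrees, less where a joint would pass 70% of its speed; a pose out of reach is approached as far as the arm can. A call with a gripper value outside its range is refused whole. The fingers move at their own pace and stop on an object; "force" is the grip in N (left out, the last holds). Time passes only in rows, so rows that repeat a pose let the fingers close. It gives the time, the measured TCP pose, the force and the opening at its end, in the units of the state.
- get_state(): the state, without advancing time (a new reading comes with each control period).
- get_image(name): name is "scene" or "side" or "wrist"; returns (picture, depth): 400x640x3 uint8, red, green, blue; 400x640 float32, m along the optical axis (not along the pixel's ray), 0 where there is no reading.
- camera_info(name): a dict with "intrinsics" (3x3 intrinsics, pixels), "dist" ([k1, k2, p1, p2, k3] as OpenCV has them; the pictures are not rectified), "rvec" (rotation vector, rad) and "tvec" (3), from world to camera coordinates, as OpenCV has them; the wrist camera has in their place "tool_from_camera" (4x4, takes a point from camera to tool coordinates, whose origin is the TCP and whose axes are the tool frame's). Camera axes: x right, y down, z forward; pixel columns grow to the right and rows downward; lengths in m; the calibration is good to about 2 mm. A picture is of the moment at which its call begins: read the wrist's pose just before it. camera_info takes no time and is no camera call.
- order.close_job(): hands the job in, once; it reports no verdict.
The state is a dict: "time": time; "joint_positions": joint angles; "qd": joint speeds; "joint_torque": joint torques, N m; "position": TCP position; "tool_rot": TCP orientation; "ft_force": force on the tool from outside, world axes, zero at the start; "torque": the same for the moment, N m; "grip_width": opening from 0.0 (shut) to 1.0 (fully open).
Only numpy, scipy, OpenCV 4.12 (cv2) and the standard library are available. Lean on these libraries where they do the work, as an engineer would, in place of code of your own. Each camera call takes 0.05 s, during which the arm holds its last target. There are 200 camera calls.

### The job

Check the plate incubator's lid spring: first move the key plug (the one with the tall head) from the pocket tray to the socket on the incubator's console, fully home, and let go of it. Then raise the lid by its bar handle past its balance point (50 degrees open, above which the spring drives it open) and bring it back to hold it still just below, about 5 to 10 degrees under that point. Finish while still holding the lid there, the plug still home, the caps in their pockets and everything else left in place.

Things in the scene. Friction and masses are not known exactly. Their poses are not given: they have to be found in the camera images.
- plug: Key plug, grey plastic, upright in a tray pocket: round shank 12 mm across, 16 mm long, foot chamfered; round head 20 mm across, 20 mm tall; 16 to 28 g. Its head stands 20 mm above the tray, the caps' only 6 mm. Origin at the centre of the shank's foot, z up; in a pocket or the socket the head rests on the rim, the origin 16 mm below that surface.
- tray: White pocket tray, 160 x 112 x 26 mm, fixed, origin at the centre of its underside, x along its long side. Six square pockets 15 mm wide, 20 mm deep, at x = -48, 0, 48 mm and y = -26, 26 mm in its frame: one holds the key plug, three hold blanking caps, two are empty.
- socket (a point): Centre of the mouth of the only hole in the incubator's console, level with the console's top, 90 mm above the bench: square, 15 mm wide, 1.5 mm chamfer, 24 mm deep, straight down. Axes as the incubator's. With the plug home, the plug's origin lies 16 mm below this point.
- incubator: White benchtop plate incubator, fixed; origin under the centre of its chamber, front towards its -x, z up. The chamber is 210 mm deep (x), 200 mm wide (y), the shut lid's top 90 mm above the bench; the console, 86 mm wide (y) and 90 mm tall, adjoins its -y side, the socket in the front part of its top.
- lid (a joint): Lid's opening angle, rad, about the level hinge on the chamber's back edge (+x): 0 shut, growing as the handle rises, 1.4 the stop. Lid 0.95 kg with a spring, hardly any friction: below the balance point, 0.873 (50 degrees), it falls shut; above it, it is driven open. Lifting at the handle takes about 2 N when shut, 0 at the balance point.
- lid_handle (a point): Middle of the lid's handle: level round steel bar, 12 mm thick, 124 mm long, parallel to the hinge, on thin arms at its ends. Lid shut: 112 mm above the bench, 22 mm above the lid's top, 25 mm ahead of the lid's front edge, so it can be pinched from above, a finger in front and one behind, and turns between the fingers as the lid rises.
- lid_hinge (a point): Middle of the lid's hinge axis, fixed on the incubator 75 mm above the bench; the axis runs along this point's y. With the lid shut the handle bar's middle lies 228 mm in front of it (towards -x) and 37 mm above it, and turns about it as the lid opens.
- blank0: Blanking cap in a pocket of the tray, to be left there: grey, like the plug but with a flat head 20 mm in diameter and only 6 mm tall. Origin at the centre of its shank's foot, z up.
- blank1: Blanking cap in a pocket of the tray, to be left there: grey, like the plug but with a flat head 20 mm in diameter and only 6 mm tall. Origin at the centre of its shank's foot, z up.
- blank2: Blanking cap in a pocket of the tray, to be left there: grey, like the plug but with a flat head 20 mm in diameter and only 6 mm tall. Origin at the centre of its shank's foot, z up.
- reagent: Bystander: amber bottle 64 mm in diameter, 150 mm tall, behind the gap between tray and incubator; origin under its centre, z up.
- beaker: Bystander: glass beaker 66 mm in diameter, 80 mm tall, near the robot; origin under its centre, z up.
- dish: Bystander: closed clear dish 86 mm in diameter, 16 mm tall, in front of the incubator; origin under its centre, z up.
- jar: Bystander: small jar 56 mm in diameter, 70 mm tall, left of the incubator; origin under its centre, z up.
- tipbox: Bystander: grey pipette tip box 120 x 85 x 60 mm, left of the incubator; origin under its centre, z up.
- timer: Bystander: white bench timer 60 x 60 x 22 mm, near the robot, in front of the tray; origin under its centre, z up.

How it is judged:
On the way, in this order (a step that is already met when the one before it is completed fails the run):
1. the key plug is fully home in the console's socket and let go, the lid still shut (horizontal distance between plug and socket below 0.004 m and z of plug in the frame of socket below -0.0135 m and angle between plug's own z axis and vertical below 0.12 rad and contact force between the fingers and plug below 0.1 N and value of joint lid below 0.1 rad), for 0.2 s.
2. the lid is raised past its balance point (more than 51.5 degrees open) (value of joint lid above 0.9 rad), for 0.2 s.
At the end, for the whole second after the job is handed in: The lid is held still by the fingers between 35 and 48.2 degrees open (0.61 to 0.842 rad; 1.8 to 15 degrees below the balance point), moving slower than 0.05 rad/s, and the untouched key plug is upright in the socket, its head within 2.5 mm of resting on the console (horizontal distance between plug and socket below 0.004 m and z of plug in the frame of socket below -0.0135 m and angle between plug's own z axis and vertical below 0.12 rad and value of joint lid between 0.61 and 0.842 rad and velocity of joint lid between -0.05 and 0.05 rad/s and contact force between the fingers and lid above 0.05 N and contact force between the fingers and plug below 0.1 N); the arm keeps its last pose, push and grip.
It fails at once if a blanking cap leaves its pocket (moved more than 10 mm) (distance of any of blank0, blank1, blank2 from where it was at the start of the episode above 0.01 m).
It fails at once if a bystander on the bench is shifted by more than 30 mm or tipped over (distance of any of reagent, beaker, dish, jar, tipbox, timer from where it was at the start of the episode above 0.03 m or angle between any of reagent, beaker, dish, jar, tipbox, timer's own z axis and vertical above 0.5 rad).
It also fails if it takes over 58 s, if anything falls off the work surface, if the arm or the gripper's body presses on something with over 40 N, if the wrist force passes 120 N, or if a joint passes its speed limit or range.

## Working session

There is one attempt and no reset: what is moved stays moved. The work goes in short steps, Python scripts to look and compute and a tool call to move; the robot and the scene stay as the last step left them, time stands still between calls to the robot, and variables do not carry over. Pictures are saved under pics/ and viewed, about 8 in all and at most 12, crops included, and the job is handed in when it is done.

Besides the shell and the picture viewer there is one more tool, called after "Request:" as a command line: name --pt "numbers of a row" for each row, then --argument value for the rest. jog_arm: Moves the arm, as the interface text tells. Its arguments: {"type":"object","properties":{"claw":{"type":"array"},"xyz":{"type":"array"},"roll":{"type":"array"},"force":{"type":"number"}},"required":["claw","xyz","roll"]}

```bash
mkdir -p pics; ls
cat > h.py <<'E'
import numpy as np,cv2
from bench import get_state,get_image,camera_info,order,ctrl
def T(s):
    M=np.eye(4);M[:3,:3]=cv2.Rodrigues(np.array(s['tool_rot'],float))[0];M[:3,3]=s['position'];return M
def cam(name,s=None):
    c=camera_info(name);K=np.array(c['intrinsics'],float);d=np.array(c['dist'],float)
    if 'rvec' in c:
        W=np.eye(4);W[:3,:3]=cv2.Rodrigues(np.array(c['rvec'],float))[0];W[:3,3]=np.ravel(c['tvec']);W=np.linalg.inv(W)
    else: W=T(s)@np.array(c['tool_from_camera'])
    return K,d,W
def rays(C,uv):
    K,d,W=C
    p=cv2.undistortPoints(np.array(uv,float).reshape(-1,1,2),K,d).reshape(-1,2)
    return np.c_[p,np.ones(len(p))]@W[:3,:3].T, W[:3,3]
def onplane(C,uv,z):
    r,o=rays(C,uv);return o+r*((z-o[2])/r[:,2])[:,None]
def cloud(C,D):
    v,u=np.mgrid[:D.shape[0],:D.shape[1]];r,o=rays(C,np.c_[u.ravel(),v.ravel()])
    return (o+r*D.ravel()[:,None]).reshape(*D.shape,3)
def proj(C,P):
    K,d,W=C;I=np.linalg.inv(W)
    return cv2.projectPoints(np.array(P,float).reshape(-1,1,3),cv2.Rodrigues(I[:3,:3])[0],I[:3,3],K,d)[0].reshape(-1,2)
def snap(name):
    s=get_state();im,D=get_image(name);C=cam(name,s);return s,im,D,C
E
python3 - <<'E'
from h import *
for n in ('scene','side'):
    s,im,D,C=snap(n);cv2.imwrite(f'pics/{n}.png',im[:,:,::-1]);np.save(f'{n}.npy',D)
    print(n,C[2].round(3).tolist())
s=get_state();print(s,ctrl.pinch_z);print(T(s).round(3))
print(camera_info('wrist'))
E
```

```text
pics
scene [[0.203, 0.632, -0.748, 1.245], [0.979, -0.129, 0.156, -0.107], [0.002, -0.764, -0.645, 0.701], [0.0, 0.0, 0.0, 1.0]]
side [[0.705, -0.527, 0.475, 0.131], [-0.709, -0.512, 0.484, -0.415], [-0.012, -0.678, -0.735, 0.739], [0.0, 0.0, 0.0, 1.0]]
{'time': 0.1, 'joint_positions': array([ 1.32309073,  0.32175808, -0.07011884,  1.45153049,  0.02262747,
        1.37078766, -0.05689778]), 'qd': array([-0.0004712 , -0.0016689 , -0.00130866, -0.00361009,  0.00055258,
        0.0001952 ,  0.00128722]), 'joint_torque': array([-4.32763554e-04, -4.92569089e+01, -4.05860329e-01, -3.13399172e+01,
       -6.40833378e-02,  3.94726137e-02,  8.80627249e-05]), 'position': array([ 0.16807632, -0.62739519,  0.22157647]), 'tool_rot': array([ 2.08206044,  0.27597937, -2.08274828]), 'ft_force': array([ 1.4490384 , -1.30119551,  0.54899037]), 'torque': array([-0.01697552,  0.01817999, -0.01422265]), 'grip_width': 0.9983640888961977} 0.0187
[[-0.001  0.259 -0.966  0.168]
 [ 0.002 -0.966 -0.259 -0.627]
 [-1.    -0.002  0.     0.222]
 [ 0.     0.     0.     1.   ]]
{'intrinsics': array([[276.4574076 ,   0.        , 317.04422694],
       [  0.        , 276.4574076 , 203.85575349],
       [  0.        ,   0.        ,   1.        ]]), 'dist': array([-0.01155094,  0.        ,  0.        ,  0.        ,  0.        ]), 'tool_from_camera': array([[ 1.79680993e-03, -2.39156755e-01,  9.70979309e-01,
        -1.61383112e-01],
       [ 9.99998288e-01,  8.59383843e-04, -1.63883966e-03,
         9.00642115e-04],
       [-4.42504355e-04,  9.70980591e-01,  2.39157889e-01,
        -6.43501400e-02],
       [ 0.00000000e+00,  0.00000000e+00,  0.00000000e+00,
         1.00000000e+00]])}
```

View pics/scene.png

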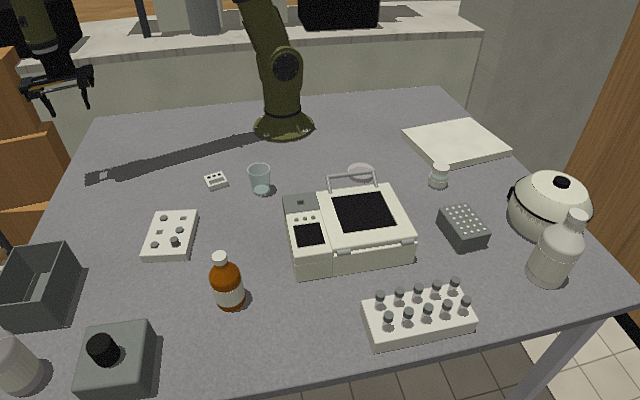

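View pics/side.png

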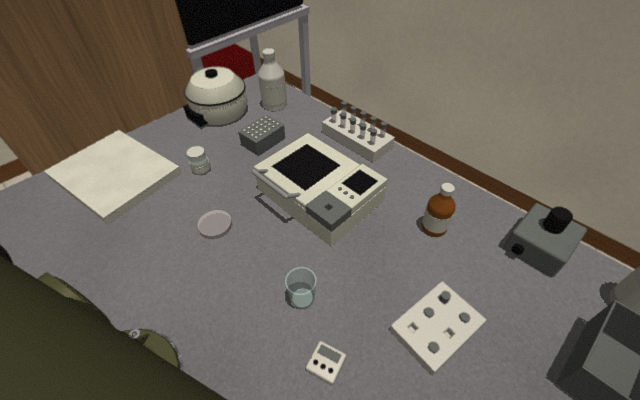

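The scene view shows the tray around (170,235) with the tall plug near (175,240), the console socket near (300,202) and the handle bar near (350,178). In the side view the plug is near (444,297), the socket near (328,207) and the bar near (272,206).

Run:
```python
from h import *
for n,bx_t,bx_p,bx_i,bx_s in (('scene',(130,200,210,270),(165,186,230,250),(270,430,165,285),(290,310,195,210)),('side',(385,495,275,375),(435,455,287,305),(245,395,130,245),(318,338,198,216))):
    D=np.load(n+'.npy');C=cam(n);P=cloud(C,D);im=cv2.imread(f'pics/{n}.png')
    def sub(b): return P[b[2]:b[3],b[0]:b[1]].reshape(-1,3),im[b[2]:b[3],b[0]:b[1]].reshape(-1,3).astype(float)
    p,c=sub(bx_t);m=(abs(p[:,2]-.026)<.006)
    q=p[m];r=cv2.minAreaRect(q[:,:2].astype(np.float32)*1000);print(n,'tray',r,np.median(q[:,2]))
    p,c=sub(bx_t);q=p[(p[:,2]>.040)&(p[:,2]<.055)];print(' plug',len(q),q.mean(0),q.max(0)-q.min(0))
    p,c=sub(bx_i);q=p[abs(p[:,2]-.09)<.008];print(' top',cv2.minAreaRect(q[:,:2].astype(np.float32)*1000),np.median(q[:,2]))
    q=p[(p[:,2]>.104)&(p[:,2]<.125)];print(' bar',len(q),q.mean(0),cv2.minAreaRect(q[:,:2].astype(np.float32)*1000))
    b=bx_s;g=cv2.cvtColor(im,cv2.COLOR_BGR2GRAY)[b[2]:b[3],b[0]:b[1]];print(g)
```

```text
scene tray ((515.1217651367188, -356.896728515625), (114.65567016601562, 164.39720153808594), 82.85911560058594) 0.02695825221913456
 plug 56 [ 0.56741491 -0.33621042  0.04567993] [0.02197577 0.01787132 0.00974687]
 top ((672.615234375, 80.22662353515625), (289.8934631347656, 336.2826232910156), 89.50142669677734) 0.09028183385786698
 bar 265 [0.48739771 0.12067257 0.11355357] ((490.7719421386719, 122.33525848388672), (28.124649047851562, 133.8550567626953), 1.8626071214675903)
[[122 121 119 124 123 122 121 117 125 125 123 121 122 127 122 123 126 122
  124 119]
 [126 122 126 118 124 121 125 124 121 126 121 123 124 120 123 121 120 121
  123 124]
 [122 122 125 124 119 122 122 123 120 121 125 124 127 124 126 124 121 125
  125 122]
 [120 124 121 126 119 121 123 123 119 125 123 127 128 126 121 121 125 121
  124 123]
 [125 125 121 121 124 123 125 121 125 127 122 122 119 114 127 120 122 122
  122 126]
 [124 121 121 122 123 126 122 108 109 106 103  99  82  96 129 125 123 123
  123 122]
 [122 122 123 120 119 126 115  80  77  62  52  59  59  83 123 120 121 123
  124 120]
 [124 123 121 125 122 
[... 1971 characters left out ...]
 100 106
  105 103]
 [103 103 102 104 105 103 101  88  66  55  50  45  53  79  98 101 106 104
  105 104]
 [103 103 107 103 104 102 105 103  93  69  54  60  84 103 106 105 104 103
  103 104]
 [101 103 103 105 104 102 103 104 101  99  87 100 103 106 103 106 105 106
  102 103]
 [102 104 106 105 105 103 104 103 101  99 102 104 102 106 108 105 103 103
  104 102]
 [107 103 109 103 102 104 104 102 105 105 104 102 106 104 102 103 103 105
  103 106]
 [107 104 104 102 104 106 103 103 106 105 107 104 104 104 105 103 103 104
  105 104]
 [ 97 105 105 104 104 102 104 103 106 104 105 103 106 103 101 106 104 104
  106 103]
 [ 62  87 100 104 105 103 103 105 104 105 104 106 105 103 105 103 105 102
  104 101]]
```

```bash
cat >> h.py <<'E'
def go(p,yaw=None):
    "shift (mm) along tool axes and roll (deg) bringing TCP to world p, tool y to heading yaw"
    M=T(get_state());d=M[:3,:3].T@(np.array(p)-M[:3,3])*1000
    r=None
    if yaw is not None:
        y=np.array([np.cos(np.radians(yaw)),np.sin(np.radians(yaw)),0]);r=np.degrees(np.arctan2(y@M[:3,2],y@M[:3,1]))
    print('go',d.round(1),'roll',r)
E
python3 - <<'E'
from h import *
for n,b in (('scene',(290,310,195,210)),('side',(318,338,198,216))):
    C=cam(n);g=cv2.cvtColor(cv2.imread(f'pics/{n}.png'),cv2.COLOR_BGR2GRAY)
    m=np.zeros_like(g);m[b[2]:b[3],b[0]:b[1]]=g[b[2]:b[3],b[0]:b[1]]<85
    if n=='side': m[212:]=0
    v,u=np.nonzero(m);print(n,u.mean(),v.mean(),onplane(C,[[u.mean(),v.mean()]],.09))
    P=cloud(C,np.load(n+'.npy'))
    hi=(P[...,2]>.02)&(P[...,0]>.3)&(P[...,0]<.95)&(abs(P[...,1])<.5)
    k,l,st,ce=cv2.connectedComponentsWithStats(hi.astype(np.uint8))
    for i in range(1,k):
        if st[i,4]>60:
            q=P[l==i];print(' ',ce[i].round(),np.percentile(q,3,0).round(3),np.percentile(q,97,0).round(3))
go((.5655,-.337,.12),-7)
E
```

```text
scene 300.23809523809524 201.85714285714286 [[ 0.54159752 -0.01969641  0.09      ]]
  [439. 166.] [0.307 0.386 0.022] [0.468 0.496 0.072]
  [259. 176.] [ 0.336 -0.142  0.023] [ 0.397 -0.086  0.081]
  [347. 227.] [ 0.509 -0.058  0.029] [0.717 0.214 0.097]
  [216. 181.] [ 0.301 -0.268  0.02 ] [ 0.332 -0.214  0.024]
  [463. 226.] [0.604 0.336 0.023] [0.715 0.419 0.061]
  [169. 234.] [ 0.44  -0.413  0.022] [ 0.594 -0.302  0.037]
  [548. 254.] [0.792 0.473 0.025] [0.858 0.499 0.154]
  [226. 280.] [ 0.728 -0.234  0.026] [ 0.767 -0.178  0.151]
  [417. 313.] [0.829 0.061 0.026] [0.919 0.266 0.095]
  [114. 361.] [ 0.803 -0.473  0.027] [ 0.925 -0.36   0.121]
side 328.2432432432432 206.54054054054055 [[ 0.54147652 -0.02145299  0.09      ]]
  [276.  86.] [0.779 0.473 0.024] [0.846 0.499 0.152]
  [358. 130.] [0.818 0.06  0.023] [0.908 0.264 0.093]
  [261. 133.] [0.593 0.335 0.023] [0.708 0.415 0.059]
  [320. 185.] [ 0.498 -0.063  0.028] [0.702 0.21  0.104]
  [197. 158.] [0.415 0.385 0.022] [0.462 0.429 0.07 ]
  [159. 171.] [0.303 0.426 0.022] [0.383 0.497 0.031]
  [439. 210.] [ 0.703 -0.239  0.025] [ 0.742 -0.185  0.149]
  [546. 236.] [ 0.792 -0.477  0.026] [ 0.91  -0.365  0.119]
  [301. 285.] [ 0.334 -0.144  0.023] [ 0.393 -0.084  0.08 ]
  [438. 325.] [ 0.437 -0.412  0.022] [ 0.589 -0.303  0.032]
  [329. 352.] [ 0.301 -0.263  0.02 ] [ 0.331 -0.215  0.023]
go [ 101.8 -177.4 -459.1] roll -67.99581260450717
```

Request:
jog_arm --claw '[40, 40, 40, 40, 40]' --pt "5 -15 -40" --pt "15 -32 -85" --pt "25 -50 -130" --pt "35 -68 -175" --pt "45 -85 -220" --roll '[-7, -14, -21, -28, -35]' --force 15

```text
time: 0.6
position: [0.3597, -0.4867, 0.176]
tool_rot: [1.699, 0.8, -1.699]
ft_force: [0.6, -1.1, -0.6]
grip_width: 0.632
```

```bash
python3 -c "
from h import *
go((.5655,-.337,.12),-7)"
```

```text
go [  56.1   62.8 -246.6] roll -32.71683266220664
```

Request:
jog_arm --claw '[40, 40, 40, 40, 40]' --pt "11 12 -48" --pt "22 24 -96" --pt "34 36 -144" --pt "45 50 -195" --pt "56 63 -246" --roll '[-7, -14, -21, -28, -33]'

```text
time: 1.1
position: [0.5567, -0.3432, 0.1217]
tool_rot: [1.293, 1.156, -1.292]
ft_force: [-0.2, -0.9, -0.5]
grip_width: 0.465
```

Request:
jog_arm --claw '[40]' --pt "0 0 0" --roll '[0]'

```text
time: 1.2
position: [0.5621, -0.334, 0.1197]
tool_rot: [1.29, 1.167, -1.278]
ft_force: [-0.1, 1.3, -0.3]
grip_width: 0.465
```

Run:
```python
from h import *
s,im,D,C=snap('wrist')
print(s['position'],s['qd'].round(3))
cv2.imwrite('pics/w1.png',im[:,:,::-1])
P=cloud(C,D);m=(P[...,2]>.040)&(P[...,2]<.055)&(abs(P[...,0]-.566)<.03)&(abs(P[...,1]+.337)<.03)
q=P[m];print(len(q),q.mean(0),q.min(0),q.max(0),np.argwhere(m).mean(0))
print(cv2.minEnclosingCircle(q[abs(q[:,2]-.046)<.004][:,:2].astype(np.float32)))
go((.5655,-.337,.03),-7)
```

```text
[ 0.56212113 -0.33396235  0.11971766] [ 0.036 -0.019  0.065  0.01   0.045  0.033  0.008]
389 [ 0.56575963 -0.33596494  0.04486748] [ 0.55610423 -0.34602393  0.04000358] [ 0.57560718 -0.32660806  0.04747626] [213.05912596 321.77634961]
((0.5658549666404724, -0.3363308012485504), 0.009983325377106667)
go [90.   6.2 -0.6] roll 0.9844838154857585
```

Request:
jog_arm --claw '[40, 40, 40, 40, 40]' --pt "20 6.4 -1.2" --pt "45 6.4 -1.2" --pt "70 6.4 -1.2" --pt "89 6.4 -1.2" --pt "89 6.4 -1.2" --roll '[1, 1, 1, 1, 1]'

```text
time: 1.75
position: [0.5635, -0.3373, 0.0287]
tool_rot: [1.303, 1.157, -1.301]
ft_force: [0.1, 0.4, 1.1]
grip_width: 0.458
```

Request:
jog_arm --claw '[40]' --pt "0 0 0" --roll '[0]'

```text
time: 1.85
position: [0.5631, -0.3381, 0.0293]
tool_rot: [1.304, 1.157, -1.303]
ft_force: [1.2, -0.4, 0.5]
grip_width: 0.459
```

```bash
python3 -c "
from h import *
go((.5658,-.3363,.03),-7)"
```

```text
go [-0.7  2.4 -2.2] roll -0.216671421915619
```

Request:
jog_arm --claw '[40, 15, 10, 10, 10]' --pt "-0.5 2.4 -2" --pt "-0.5 2.4 -2" --pt "-0.5 2.4 -2" --pt "-0.5 2.4 -2" --pt "-0.5 2.4 -2" --roll '[0, 0, 0, 0, 0]' --force 20

```text
time: 2.35
position: [0.5659, -0.3365, 0.0302]
tool_rot: [1.304, 1.156, -1.303]
ft_force: [-0.3, 0.6, 1.0]
grip_width: 0.212
```

Request:
jog_arm --claw '[10, 10]' --pt "0 0 0" --pt "-10 0 0" --roll '[0, 0]'

```text
time: 2.55
position: [0.5647, -0.336, 0.039]
tool_rot: [1.304, 1.159, -1.304]
ft_force: [0.3, 0.4, -0.0]
grip_width: 0.215
```

Request:
jog_arm --claw '[10, 10, 10, 10]' --pt "-35 0 0" --pt "-75 0 0" --pt "-110 0 0" --pt "-120 0 0" --roll '[0, 0, 0, 0]'

```text
time: 2.95
position: [0.5682, -0.338, 0.1647]
tool_rot: [1.304, 1.151, -1.3]
ft_force: [0.3, 0.4, 0.1]
grip_width: 0.208
```

```bash
python3 -c "
from h import *
go((.5415,-.0206,.150),0)"
```

```text
go [  16.2  -66.3 -311.5] roll -7.204372983519791
```

Request:
jog_arm --claw '[10, 10, 10, 10, 10]' --pt "0 -9 -35" --pt "0 -18 -80" --pt "0 -28 -125" --pt "0 -38 -170" --pt "0 -47 -215" --roll '[-1, -3, -5, -7, -7]'

```text
time: 3.45
position: [0.5476, -0.117, 0.1654]
tool_rot: [1.214, 1.212, -1.211]
ft_force: [0.7, -0.4, 0.7]
grip_width: 0.212
```

```bash
python3 -c "
from h import *
go((.5415,-.0206,.150),0)"
```

```text
go [ 15.8  -6.4 -96.3] roll -0.1731086507479166
```

Request:
jog_arm --claw '[10, 10, 10, 10, 10]' --pt "3 -2 -40" --pt "8 -4 -75" --pt "15 -6 -90" --pt "15 -6 -96" --pt "15 -6 -96" --roll '[0, 0, 0, 0, 0]'

```text
time: 3.95
position: [0.5418, -0.0216, 0.1505]
tool_rot: [1.213, 1.212, -1.211]
ft_force: [0.8, -0.3, 0.0]
grip_width: 0.212
```

Request:
jog_arm --claw '[10, 10]' --pt "0 0 0" --pt "0 0 0" --roll '[0, 0]'

```text
time: 4.15
position: [0.542, -0.0239, 0.1505]
tool_rot: [1.215, 1.21, -1.214]
ft_force: [0.3, -0.1, 0.7]
grip_width: 0.212
```

Run:
```python
from h import *
s,im,D,C=snap('wrist')
print(s['position'],s['qd'].round(3));np.save('w2.npy',D);np.savez('w2c.npz',K=C[0],d=C[1],W=C[2])
big=cv2.resize(im[:,:,::-1],None,fx=1.25,fy=1.25);cv2.imwrite('pics/w2.png',big)
print(proj(C,[[.5415,-.0206,.09],[.5415,-.0206,.114]]), proj(C,[s['position']]))
go((.5415,-.0206,.150),0)
```

```text
[ 0.54203915 -0.0238741   0.15051579] [-0.002 -0.001 -0.006  0.003 -0.003 -0.003 -0.002]
[[316.99720423 211.52210683]
 [316.91734183 219.91768551]] [[317.65277555 242.03824178]]
go [ 0.6 -0.6 -2.9] roll -0.34540735695804303
```

View pics/w2.png

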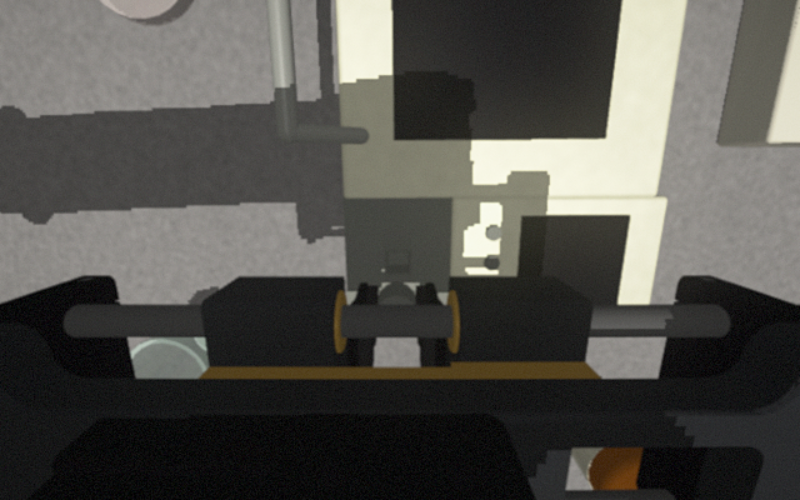

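The wrist view shows the socket around (398,260) in the enlarged picture. The plug hangs just in front of it at (397,292), and the handle bar runs down from (282,0) to (285,135).

Run:
```python
from h import *
im=cv2.imread('pics/w2.png');z=np.load('w2c.npz');C=(z['K'],z['d'],z['W'])
g=cv2.resize(cv2.cvtColor(im,cv2.COLOR_BGR2GRAY),(640,400),interpolation=cv2.INTER_AREA)
print(g[192:232,304:332])
for uv in [(318.4,208),(309,198),(328,198),(309,220),(328,220)]: print(uv,onplane(C,[uv],.09)[0].round(4))
```

```text
[[ 69  67  67 ...  70  71  72]
 [ 71  69  68 ...  69  70  71]
 [ 68  69  68 ...  70  71  72]
 ...
 [ 96 118 128 ... 148 149 144]
 [115 117 108 ... 136 146 145]
 [123 105  83 ... 115 135 140]]
(318.4, 208) [ 0.5427 -0.0176  0.09  ]
(309, 198) [ 0.535 -0.009  0.09 ]
(328, 198) [ 0.5506 -0.0091  0.09  ]
(309, 220) [ 0.5348 -0.0279  0.09  ]
(328, 220) [ 0.5507 -0.028   0.09  ]
```

Run:
```python
from h import *
s,im,D,C=snap('wrist');g=cv2.cvtColor(im,cv2.COLOR_RGB2GRAY)
for r in range(192,236): print(r,*g[r,302:334])
```

```text
192 70 70 65 66 71 72 69 68 65 69 67 69 69 67 68 69 63 67 68 66 68 72 69 68 67 66 69 69 70 72 70 69
193 71 66 69 66 68 69 66 65 70 68 68 65 67 73 71 65 67 73 66 68 67 67 66 67 69 67 71 68 64 70 70 72
194 68 69 66 67 67 65 70 67 70 65 66 69 66 68 70 72 70 69 68 67 70 69 68 71 72 67 67 70 67 69 71 67
195 65 68 69 70 66 69 67 70 64 68 65 70 68 72 68 64 67 66 72 70 70 67 71 65 68 65 69 69 73 74 71 69
196 72 73 68 67 66 68 69 67 65 68 69 71 65 64 66 65 65 66 71 67 66 66 65 70 69 70 68 72 72 67 69 69
197 68 69 69 70 65 71 68 67 69 69 69 64 70 70 69 68 70 67 69 69 69 65 66 70 69 67 70 68 69 73 73 69
198 65 69 67 67 66 71 69 68 66 69 69 66 67 66 69 65 64 66 68 68 65 69 67 66 71 67 71 69 70 66 70 70
199 73 70 67 67 70 66 65 68 69 65 72 67 65 68 64 69 69 69 66 68 69 69 65 72 68 68 69 66 72 70 67 68
200 66 69 73 65 71 64 66 63 64 69 66 67 61 66 66 67 64 63 63 63 61 63 65 65 66 64 65 63 69 73 64 70
201 68 68 70 71 70 66 63 61 61 66 63 67 66 65 63 63 65 65 64 62 64 62 66 61 64 61 59 71 67 68 69 69
202 68 69 73 65 64 67 63 60 63 62 68 66 65 69 66 70 66 64 63 69 66 61 64 67 63 60 61 64 71 67 69 67

[... 2678 characters left out ...]
88 58 54 52 59 55 56 52 52 55 52 62 55 53 57 54 58 60 86 119 139 149 154 144 116 65
230 53 69 76 101 107 82 62 56 53 55 59 55 59 61 58 58 57 54 58 56 58 58 51 56 64 84 113 140 153 148 112 53
231 59 96 106 84 76 64 52 59 58 53 57 58 58 57 61 54 59 57 56 62 55 53 57 59 51 61 85 117 139 145 112 55
232 65 95 103 76 56 54 54 58 58 61 59 59 50 55 52 58 59 60 60 58 62 58 52 57 54 54 60 85 107 121 102 48
233 71 87 78 60 56 53 53 58 54 60 55 60 56 56 62 52 55 58 54 58 60 55 53 56 58 58 57 58 82 101 90 48
234 69 81 60 50 54 55 54 54 56 54 59 57 57 55 54 55 58 58 53 54 50 55 55 57 53 57 55 57 66 90 85 47
235 64 72 61 55 53 59 56 53 56 58 53 59 58 54 56 57 56 56 59 53 60 52 56 54 60 51 58 49 63 74 70 36
```

Request:
jog_arm --claw '[10, 10, 10, 10]' --pt "5 0 -4.5" --pt "18 0 -4.5" --pt "32 0 -4.5" --pt "34 0 -4.5" --roll '[0, 0, 0, 0]'

```text
time: 4.65
position: [0.54, -0.0185, 0.1137]
tool_rot: [1.213, 1.215, -1.216]
ft_force: [0.2, 0.3, -0.2]
grip_width: 0.212
```

Request:
jog_arm --claw '[10]' --pt "0 0 0" --roll '[0]'

```text
time: 4.75
position: [0.5394, -0.0184, 0.1127]
tool_rot: [1.212, 1.216, -1.217]
ft_force: [0.1, -0.5, -0.9]
grip_width: 0.211
```

```bash
python3 -c "
from h import *
go((.542,-.0193,.0945),0)"
```

```text
go [18.2  2.7  1. ] roll -0.2896479109934177
```

Foot is about 2 mm above the console; correct laterally, then go in.

Request:
jog_arm --claw '[10, 10, 10, 10, 10]' --pt "0 2.7 1" --pt "3 2.7 1" --pt "7 2.7 1" --pt "12 2.7 1" --pt "15 2.7 1" --roll '[0, 0, 0, 0, 0]'

```text
time: 5.25
position: [0.5417, -0.0193, 0.0972]
tool_rot: [1.212, 1.217, -1.217]
ft_force: [0.8, 0.6, 0.4]
grip_width: 0.209
```

```bash
python3 -c "
from h import *
go((.542,-.0193,.0945),0)"
```

```text
go [ 2.7  0.3 -0. ] roll -0.2865793674111482
```

Request:
jog_arm --claw '[10, 10, 10]' --pt "2 0.3 0" --pt "3.5 0.3 0" --pt "3.5 0.3 0" --roll '[0, 0, 0]'

```text
time: 5.55
position: [0.5419, -0.0193, 0.094]
tool_rot: [1.212, 1.217, -1.218]
ft_force: [-1.9, -0.1, 2.2]
grip_width: 0.213
```

Request:
jog_arm --claw '[24, 36, 40, 40]' --pt "0 0 0" --pt "0 0 0" --pt "0 0 0" --pt "0 0 0" --roll '[0, 0, 0, 0]'

```text
time: 5.95
position: [0.5419, -0.0193, 0.094]
tool_rot: [1.212, 1.217, -1.218]
ft_force: [-0.1, 0.7, 0.3]
grip_width: 0.429
```

Request:
jog_arm --claw '[40, 40, 40, 40, 40]' --pt "-30 0 0" --pt "-75 0 0" --pt "-95 0 20" --pt "-95 0 35" --pt "-95 0 35" --roll '[0, 0, 0, 0, 0]'

```text
time: 6.45
position: [0.5424, -0.0579, 0.1884]
tool_rot: [1.214, 1.214, -1.222]
ft_force: [-0.2, -0.4, -0.2]
grip_width: 0.461
```

Run:
```python
from h import *
for n in ('wrist','scene'):
    s,im,D,C=snap(n)
    P=cloud(C,D);m=(P[...,2]>.096)&(P[...,2]<.13)&(abs(P[...,0]-.542)<.025)&(abs(P[...,1]+.02)<.025)
    q=P[m];print(n,s['position'],len(q));
    if len(q): print(q.mean(0),np.percentile(q[:,2],[5,50,95,100]),q.max(0)-q.min(0))
    cv2.imwrite(f'pics/{n}3.png',im[:,:,::-1])
    u=proj(C,[[.542,-.02,.1]])[0].astype(int);print(u)
a=cv2.imread('pics/wrist3.png');b=cv2.imread('pics/scene3.png')
cv2.imwrite('pics/c3.png',np.vstack([cv2.resize(a,(450,281)),cv2.resize(b[160:240,260:388],(450,281),interpolation=cv2.INTER_CUBIC)]))
```

```text
wrist [ 0.54239273 -0.05793307  0.18842962] 413
[ 0.54183974 -0.01891875  0.10889845] [0.10759926 0.10912728 0.11017932 0.11068683] [0.01911573 0.01916055 0.01394173]
[317 166]
scene [ 0.54185411 -0.05599548  0.1876292 ] 65
[ 0.54554032 -0.02115759  0.10658453] [0.09813416 0.10826676 0.11136261 0.112313  ] [0.01763023 0.01871559 0.01631249]
[299 198]
```

View pics/c3.png

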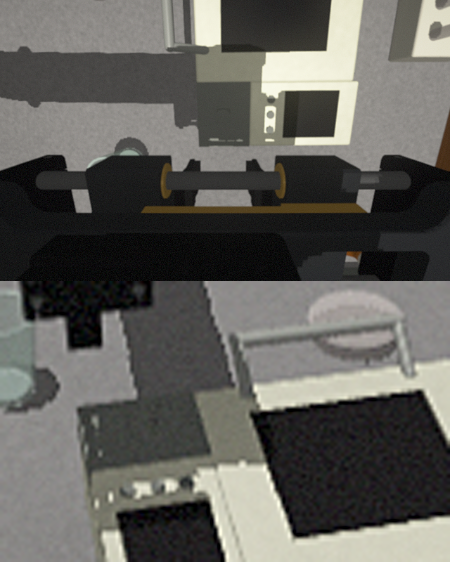

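Wrist view: the plug head sits in the console near (222,110), flush, its top at z≈0.109 (home). Scene crop: the handle bar runs (240,340)–(400,320). Next, measure the bar.

Run:
```python
from h import *
s,im,D,C=snap('wrist');P=cloud(C,D)
m=(P[...,2]>.100)&(P[...,2]<.125)&(P[...,0]>.45)&(P[...,0]<.53)&(P[...,1]>.03)
q=P[m]
for y in np.arange(.04,.2,.01):
    r=q[abs(q[:,1]-y)<.005]
    if len(r)>3: print(round(y,3),len(r),r[:,0].min().round(4),r[:,0].max().round(4),r[:,2].max().round(4))
D=np.load('side.npy');P=cloud(cam('side'),D)
m=(P[...,2]>.107)&(P[...,2]<.122)&(P[...,0]>.45)&(P[...,0]<.54)&(P[...,1]>.03)&(P[...,1]<.22)
q=P[m];print('side',q[:,1].min(),q[:,1].max())
for y in np.arange(.05,.2,.02):
    r=q[abs(q[:,1]-y)<.01]
    if len(r)>3: print(round(y,3),len(r),r[:,0].min().round(4),r[:,0].max().round(4),np.median(r[:,0]).round(4))
go((.482,.122,.19),0)
```

```text
0.06 557 0.4767 0.5116 0.1184
0.07 239 0.4766 0.506 0.1189
0.08 220 0.4765 0.4883 0.1186
0.09 233 0.4765 0.4882 0.1187
0.1 242 0.4761 0.4883 0.1184
0.11 105 0.4761 0.4881 0.1191
side 0.053689101146977336 0.1862974744118846
0.05 22 0.4756 0.4966 0.483
0.07 35 0.475 0.492 0.4794
0.09 37 0.4753 0.4878 0.4792
0.11 33 0.4757 0.4867 0.4788
0.13 32 0.475 0.4859 0.4788
0.15 30 0.476 0.4854 0.4789
0.17 30 0.4752 0.489 0.4788
0.19 15 0.4748 0.4944 0.4807
go [  -1.1  -60.4 -175.6] roll -0.2640478813982273
```

Request:
jog_arm --claw '[40, 40, 40, 40, 40]' --pt "-1 -12 -35" --pt "-1 -26 -75" --pt "-1 -40 -120" --pt "-1 -54 -160" --pt "-1 -60 -174" --roll '[0, 0, 0, 0, 0]'

```text
time: 7.1
position: [0.4796, 0.1265, 0.1892]
tool_rot: [1.205, 1.227, -1.213]
ft_force: [-0.4, -0.3, -0.2]
grip_width: 0.458
```

Request:
jog_arm --claw '[36, 36]' --pt "0 0 0" --pt "0 0 0" --roll '[0, 0]'

```text
time: 7.3
position: [0.4791, 0.1266, 0.1885]
tool_rot: [1.203, 1.228, -1.213]
ft_force: [1.3, -0.6, 1.1]
grip_width: 0.425
```

```bash
python3 -c "
from h import *
go((.482,.12,.097),0)"
```

```text
go [91.4  4.3  7.3] roll 0.30180270278016735
```

Request:
jog_arm --claw '[36, 36, 36, 36, 36]' --pt "15 4 5" --pt "45 4 7" --pt "75 4 7" --pt "88 4 7" --pt "88 4 7" --roll '[0, 0, 0, 0, 0]'

```text
time: 7.8
position: [0.4804, 0.1185, 0.0978]
tool_rot: [1.202, 1.231, -1.218]
ft_force: [0.1, 0.1, 1.0]
grip_width: 0.416
```

Request:
jog_arm --claw '[36]' --pt "0 0 0" --roll '[0]'

```text
time: 7.9
position: [0.4812, 0.1182, 0.0984]
tool_rot: [1.204, 1.23, -1.218]
ft_force: [-0.1, 0.1, 1.1]
grip_width: 0.409
```

```bash
python3 -c "
from h import *
print(get_state()['ft_force']);go((.482,.12,.097),0)"
```

```text
[-0.08543397  0.10805729  1.12301971]
go [ 1.3  0.8 -1.8] roll 0.1391180223055062
```

Request:
jog_arm --claw '[25, 8, 4, 4, 4]' --pt "0 0.8 0" --pt "0 0.8 0" --pt "0 0.8 0" --pt "0 0.8 0" --pt "0 0.8 0" --roll '[0, 0, 0, 0, 0]' --force 15

```text
time: 8.4
position: [0.4822, 0.1183, 0.0987]
tool_rot: [1.204, 1.23, -1.218]
ft_force: [-0.4, -0.4, 1.2]
grip_width: 0.128
```

```bash
cat >> h.py <<'E'
R=np.hypot(.228,.037);A0=np.arctan2(.037,.228)
def arc(th,off=.0135,xh=.4822+.228):
    a=np.radians(th)+A0;return np.array([xh-R*np.cos(a),.12,.075+R*np.sin(a)-off])
def est(off=.0135,xh=.4822+.228):
    p=get_state()['position'];return np.degrees(np.arctan2(p[2]+off-.075,xh-p[0])-A0), np.hypot(p[2]+off-.075,xh-p[0])-R
E
python3 -c "
from h import *
s=get_state();print(s['position'],s['ft_force'],s['grip_width'],est())
M=T(s)
for t in range(0,61,5): d=M[:3,:3].T@(arc(t)-arc(0))*1000;print(t,d.round(1))"
```

```text
[0.48216075 0.11832401 0.09873906] [-0.40278795 -0.35119762  1.15634709] 0.1283777718179867 (np.float64(0.0569560195060861), np.float64(7.715147152023705e-05))
0 [0. 0. 0.]
5 [-19.8   3.7  -0.1]
10 [-39.2   9.2  -0.3]
15 [-58.1  16.3  -0.4]
20 [-76.2  25.   -0.5]
25 [-93.6  35.2  -0.6]
30 [-109.9   47.    -0.7]
35 [-125.2   60.1   -0.8]
40 [-139.3   74.5   -0.8]
45 [-152.1   90.1   -0.9]
50 [-163.5  106.7   -0.9]
55 [-173.4  124.3   -0.9]
60 [-181.7  142.6   -0.9]
```

Request:
jog_arm --claw '[4, 4, 4, 4, 4]' --pt "-10 1.8 0" --pt "-24 4.8 0" --pt "-39 9.2 0" --pt "-52 14 0" --pt "-58 16.3 0" --roll '[0, 0, 0, 0, 0]'

```text
time: 8.9
position: [0.4995, 0.1183, 0.158]
tool_rot: [1.203, 1.23, -1.218]
ft_force: [-1.9, 0.3, -2.3]
grip_width: 0.133
```

```bash
cat > m.py <<'E'
from h import *
import sys
s=get_state();print(s['position'],s['ft_force'].round(2),s['grip_width'],est())
M=T(s)
for t in map(float,sys.argv[1:]): d=M[:3,:3].T@(arc(t)-s['position'])*1000;print(t,d.round(1))
E
python3 m.py 20 25 30 35 40
```

```text
[0.49951701 0.11828967 0.15802273] [-1.92  0.26 -2.33] 0.13300630911056982 (np.float64(15.396861127402902), np.float64(0.0007584688582158716))
20.0 [-16.4   8.8  -1.8]
25.0 [-33.7  19.   -1.9]
30.0 [-50.1  30.8  -2. ]
35.0 [-65.4  43.9  -2.1]
40.0 [-79.5  58.3  -2.1]
```

Request:
jog_arm --claw '[4, 4, 4, 4, 4]' --pt "-16 8.8 0" --pt "-34 19 0" --pt "-50 31 0" --pt "-65 44 0" --pt "-79 58 0" --roll '[0, 0, 0, 0, 0]'

```text
time: 9.4
position: [0.556, 0.1184, 0.2376]
tool_rot: [1.198, 1.235, -1.223]
ft_force: [-11.3, 0.1, 9.4]
grip_width: 0.128
```

```bash
python3 m.py 42 45 48 50 52 54 56
```

```text
[0.55596569 0.11844318 0.23755775] [-11.3    0.14   9.39] 0.1283088584416721 (np.float64(39.5625734857942), np.float64(0.0030783210708926756))
42.0 [-4.2  9.5 -1.5]
45.0 [-11.8  18.9  -1.6]
48.0 [-18.9  28.7  -1.6]
50.0 [-23.3  35.4  -1.6]
52.0 [-27.5  42.3  -1.6]
54.0 [-31.5  49.3  -1.5]
56.0 [-35.2  56.5  -1.5]
```

Request:
jog_arm --claw '[4, 4]' --pt "0 0 0" --pt "0 0 0" --roll '[0, 0]'

```text
time: 9.6
position: [0.5563, 0.1185, 0.2379]
tool_rot: [1.198, 1.235, -1.223]
ft_force: [-1.6, 0.6, -1.3]
grip_width: 0.13
```

Run:
```python
from h import *
import subprocess
print(subprocess.run('python3 m.py 42 45 48 50 52 54 56',shell=True,capture_output=True,text=True).stdout)
s,im,D,C=snap('side');P=cloud(C,D);print(T(s)[:3,:3].round(3).tolist())
cv2.imwrite('pics/side4.png',cv2.resize(im[90:270,200:440,::-1],(720,540),interpolation=cv2.INTER_CUBIC))
# lid plane tilt from points on lid
m=(P[...,0]>.52)&(P[...,0]<.72)&(abs(P[...,1]-.12)<.1)&(P[...,2]>.095)
q=P[m];print(len(q))
for x in np.arange(.54,.72,.02):
    r=q[(abs(q[:,0]-x)<.01)]
    if len(r)>20: print(x.round(2),len(r),np.percentile(r[:,2],[10,50,90]).round(3))
```

```text
[0.55631069 0.11851722 0.23793762] [-1.61  0.58 -1.3 ] 0.1302292278967296 (np.float64(39.68734173199621), np.float64(0.003137277486334966))
42.0 [-3.9  9.1 -1.5]
45.0 [-11.4  18.5  -1.5]
48.0 [-18.5  28.4  -1.5]
50.0 [-22.9  35.1  -1.5]
52.0 [-27.1  42.   -1.5]
54.0 [-31.1  49.   -1.5]
56.0 [-34.8  56.2  -1.5]

this script no longer has the robotException ignored in: <_io.TextIOWrapper mode='rw' encoding='UTF-8'>
Traceback (most recent call last):
BrokenPipeError: [Errno 32] Broken pipe
```

Run:
```python
from h import *
s,im,D,C=snap('side');P=cloud(C,D)
cv2.imwrite('pics/side4.png',cv2.resize(im[90:270,200:440,::-1],(720,540),interpolation=cv2.INTER_CUBIC))
m=(P[...,0]>.52)&(P[...,0]<.74)&(abs(P[...,1]-.12)<.1)&(P[...,2]>.095)
q=P[m];print(len(q))
for x in np.arange(.54,.74,.02):
    r=q[(abs(q[:,0]-x)<.01)]
    if len(r)>20: print(x.round(2),len(r),np.percentile(r[:,2],[10,50,90]).round(3))
```

```text
6074
0.54 1634 [0.284 0.439 0.506]
0.56 1630 [0.207 0.333 0.49 ]
0.58 602 [0.195 0.346 0.487]
0.6 216 [0.176 0.191 0.348]
0.62 292 [0.162 0.339 0.348]
0.64 450 [0.148 0.323 0.347]
0.66 127 [0.125 0.134 0.346]
0.68 116 [0.109 0.117 0.125]
0.7 77 [0.097 0.101 0.106]
```

View pics/side4.png

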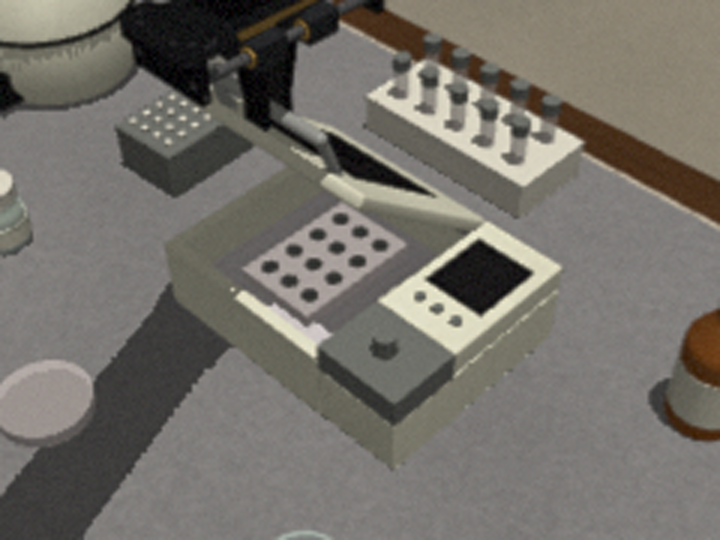

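The lid is partly open with the fingers on the bar at (310,125). The plug is upright in the console at (385,345), and the depth slope gives about 40°, which agrees with the arc estimate.

```bash
cat > n.py <<'E'
from h import *
import sys
s=get_state();a,_=est();M=T(s);print(s['time'],s['position'],s['ft_force'].round(2),s['grip_width'],est())
for t in map(float,sys.argv[1:]): print(t,(M[:3,:3].T@(arc(t)-arc(a))*1000).round(1))
E
python3 n.py 42 45 48 51 54 57
```

```text
9.65 [0.5557038  0.1185017  0.23739941] [-0.69  0.29  0.44] 0.13404781701944563 (np.float64(39.488828992826384), np.float64(0.0031319857477206114))
42.0 [-6.7  7.6 -0. ]
45.0 [-14.3  17.   -0. ]
48.0 [-21.4  26.8  -0. ]
51.0 [-28.   36.9  -0. ]
54.0 [-34.   47.4  -0. ]
57.0 [-39.4  58.2  -0. ]
```

Request:
jog_arm --claw '[4, 4, 4, 4, 4]' --pt "-6.5 7.5 0" --pt "-14 17 0" --pt "-21.5 27 0" --pt "-28 37 0" --pt "-34 47.5 0" --roll '[0, 0, 0, 0, 0]'

```text
time: 10.15
position: [0.6042, 0.1185, 0.2711]
tool_rot: [1.197, 1.236, -1.224]
ft_force: [-1.5, 0.8, 2.4]
grip_width: 0.13
```

Request:
jog_arm --claw '[4, 4, 4]' --pt "-4 9 0" --pt "-5 11 0" --pt "-5 11 0" --roll '[0, 0, 0]'

```text
time: 10.45
position: [0.6155, 0.1186, 0.2762]
tool_rot: [1.197, 1.236, -1.224]
ft_force: [-1.6, 0.1, 3.4]
grip_width: 0.129
```

```bash
python3 n.py 54 52 50 48 46 44 43
cat > lid.py <<'E'
from h import *
for n in ('side','scene'):
    s,im,D,C=snap(n);P=cloud(C,D)
    # dark window excluded by nothing: lid top plane, y strip near -y edge of the lid, ahead of hinge
    m=(P[...,0]>.56)&(P[...,0]<.71)&(P[...,1]>.03)&(P[...,1]<.215)&(P[...,2]>.11)&(P[...,2]<.29)
    q=P[m]
    best=None;rng=np.random.default_rng(0)
    for _ in range(500):
        a,b=q[rng.integers(len(q),size=2)]
        if abs(a[0]-b[0])<.03: continue
        k=(b[2]-a[2])/(b[0]-a[0]);i=abs(q[:,2]-a[2]-k*(q[:,0]-a[0]))*np.cos(np.arctan(k))<.003
        if best is None or i.sum()>best.sum(): best=i
    c=np.cov(q[best][:,[0,2]].T);w,v=np.linalg.eigh(c);e=v[:,1]
    print(n,len(q),best.sum(),np.degrees(np.arctan(-e[1]/e[0])),q[best].mean(0),q[best].min(0),q[best].max(0))
    if n=='side': cv2.imwrite('pics/lid.png',im[:,:,::-1])
E
python3 lid.py
```

```text
10.45 [0.6155451  0.11860297 0.27617347] [-1.56  0.11  3.4 ] 0.1294632539915917 (np.float64(56.98847371084628), np.float64(0.0036324260970187483))
54.0 [  5.4 -10.7  -0. ]
52.0 [  9.4 -17.8  -0. ]
50.0 [ 13.6 -24.7  -0. ]
48.0 [ 18.  -31.4  -0. ]
46.0 [ 22.7 -38.   -0. ]
44.0 [ 27.6 -44.4  -0. ]
43.0 [ 30.1 -47.5  -0. ]
side 1260 757 57.381156533720294 [0.63228461 0.11768832 0.19432562] [0.59881305 0.03011961 0.11031293] [0.68695697 0.21493131 0.24851779]
scene 6723 6064 56.39573816821992 [0.65783443 0.12018841 0.18186349] [0.60830854 0.03001692 0.11004334] [0.707608   0.21496978 0.25224156]
```

Lid measured at about 57° by both cameras and by the TCP arc. Now bring it back to 43°.

Request:
jog_arm --claw '[4, 4, 4, 4, 4]' --pt "0 0 0" --pt "5.5 -10.5 0" --pt "9.5 -18 0" --pt "13.5 -24.5 0" --pt "18 -31.5 0" --roll '[0, 0, 0, 0, 0]'

```text
time: 11.05
position: [0.5826, 0.1186, 0.2584]
tool_rot: [1.197, 1.236, -1.224]
ft_force: [0.9, 0.2, -0.2]
grip_width: 0.13
```

```bash
python3 n.py 46 44 43 42
```

```text
11.05 [0.58261336 0.11855721 0.25840753] [ 0.93  0.21 -0.22] 0.12997477442593813 (np.float64(47.84105261113503), np.float64(0.0036466592150877775))
46.0 [ 4.3 -6.  -0. ]
44.0 [  9.2 -12.5  -0. ]
43.0 [ 11.7 -15.6  -0. ]
42.0 [ 14.3 -18.7   0. ]
```

Request:
jog_arm --claw '[4, 4, 4, 4, 4]' --pt "4.5 -6 0" --pt "9 -12.5 0" --pt "11.5 -15.5 0" --pt "11.5 -15.5 0" --pt "11.5 -15.5 0" --roll '[0, 0, 0, 0, 0]'

```text
time: 11.55
position: [0.5668, 0.1185, 0.2472]
tool_rot: [1.197, 1.236, -1.224]
ft_force: [1.0, 0.8, -1.7]
grip_width: 0.133
```

Request:
jog_arm --claw '[4, 4, 4, 4, 4]' --pt "0 0 0" --pt "0 0 0" --pt "0 0 0" --pt "0 0 0" --pt "0 0 0" --roll '[0, 0, 0, 0, 0]'

```text
time: 12.05
position: [0.5669, 0.1185, 0.2472]
tool_rot: [1.197, 1.236, -1.224]
ft_force: [1.1, 0.5, -1.5]
grip_width: 0.133
```

```bash
python3 n.py; python3 lid.py
python3 - <<'E'
from h import *
im=cv2.imread('pics/lid.png');cv2.imwrite('pics/lid2.png',cv2.resize(im[90:390,200:500],(600,600)))
s,_,D,C=snap('side');P=cloud(C,D);print(s['qd'].round(4),s['ft_force'],s['position'])
m=(P[...,2]>.096)&(P[...,2]<.13)&(abs(P[...,0]-.542)<.025)&(abs(P[...,1]+.02)<.025)
q=P[m];print(len(q),q.mean(0),np.percentile(q[:,2],[50,95,100]))
E
```

```text
12.05 [0.56691997 0.11851878 0.24723422] [ 1.1   0.51 -1.46] 0.13273937832818636 (np.float64(43.134861808182734), np.float64(0.003594313826856349))
side 1056 496 41.073804925476004 [0.60932205 0.10499691 0.1855288 ] [0.56415315 0.0302396  0.11142478] [0.69133865 0.21208008 0.22320917]
scene 6226 5551 42.248813892673056 [0.63393319 0.12007964 0.16567381] [0.56898624 0.03003995 0.11001473] [0.69900938 0.21499488 0.22286779]
[-0.0005 -0.0006 -0.0019  0.0006 -0.0006 -0.     -0.0002] [ 0.87111226  0.20276287 -1.11913546] [0.56692221 0.11850629 0.24724888]
67 [ 0.53867242 -0.02193455  0.10637636] [0.10811449 0.11019021 0.11062097]
```

View pics/lid2.png

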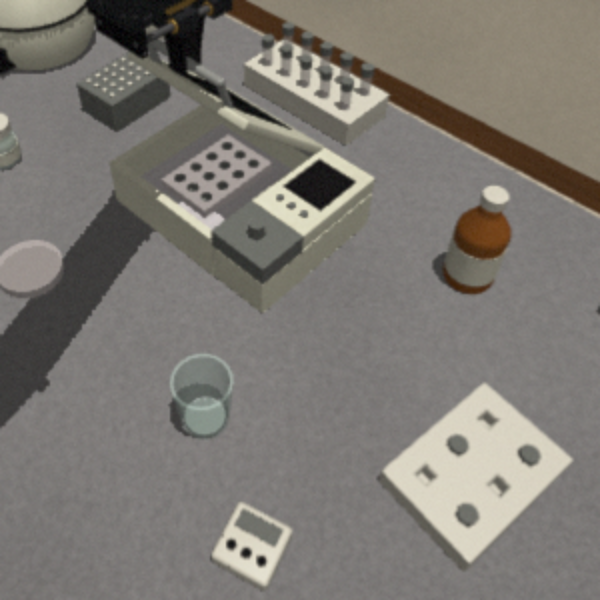

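The fingers hold the lid at about 42–43° (TCP arc 43.1°, scene 42.2°, side 41.1°), inside 40–45°, and the arm is still. The plug is upright in the console at (256,232), and the caps at (457,443), (529,454) and (467,514) are in their pockets. Handing in.

```bash
python3 -c "
from h import *
print(order.close_job())"
```

```text
the job is handed in; nothing more can be done
None
```

I moved the key plug into the console socket and let it go. I then lifted the lid by its bar to about 57°, brought it back to about 43°, and handed the job in at about 12 s with the fingers still holding the bar. The hand-in gives no verdict.

- **Plug:** its head top read about 0.109–0.110 m, against 0.110 m when fully home. It is centred on the socket to about 1 mm in the wrist view and looks upright.
- **Lid:** the final angle was 43.1° from the arm's position, 42.2° from the scene camera and 41.1° from the side camera. They disagree by 2°, but all fall inside the 40–45° aim. The arm was still, with about 1–1.5 N on the wrist.
- **Bar grip:** the handle's arc radius read 3–4 mm larger than modelled. The bar probably slid slightly in the fingers on the way up, when a brief force of about 15 N showed; the grip held.
- **Surroundings:** in the last picture the three caps are in their pockets. The bottle, beaker, dish and timer look in place, but I did not measure them again. The jar and tip box are only partly visible.

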